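Seat the shaker's adapter plate on its pins

ROBOT

A 6-joint arm with a two-finger parallel gripper is mounted at the origin on the work surface. World frame = base frame: x ahead of the robot, y to its left, z up, the work surface at z = 0. Lengths are in mm, angles in rad, forces in N, time in s.
With the tool pointing down it reaches from about 350 to 875 mm from the base axis. Payload 4.2 kg.
Tool frame: the origin (TCP) lies between the finger pads; the fingertips stand manip.tcp_to_tips ahead of it and the grasp point (between the pads) lies 8 mm behind it (manip.tcp_to_tips is the distance from the TCP to the fingertips, in mm); z points along the fingers, y is the line along which they close (so a half turn about z gives the same grasp; the last joint's range is limited). The gripper opens to 87 mm and grips with 3 to 60 N. Pads are 19 mm wide; open, the fingers measure 117 mm over their backs; the gripper's body (75 mm by 190 mm) begins 51 mm behind the grasp point.
Start: joints at [-1.064, 0.385, 0.008, 0, -1.194, -0.259], TCP at [153.312, -605.883, 233.55] pointing down, gripper open.
Joint ranges: [-3.14, 3.14], [-1.21, 2.06], [-1.07, 1.41], [-3.16, 2.05], [-2.99, -0.16], [-3.1, 3.1]. Speed limits (rad/s): [2.79, 2.79, 3.14, 3.14, 3.14, 3.14].

INTERFACE

Orientations are given as a unit quaternion [w, x, y, z].
In Python, from rig import readout, eyes, workorder, manip gives the robot as it stands. The module is installed in compiled form; this text tells all that it offers.
- The arm moves only by the tool drive_tool, never from a script. Its argument "plan" is one flat list of numbers, 7 for each row, row after row: the shift along the tool's x, y, z each as a share of 0.8 m, from -1 to 1, then the turn, a rotation vector about the tool's x, y, z each as a share of 5 degrees, from -1 to 1, then the closure, from 0 (fully open) to 1 (shut). In form: [dx, dy, dz, rx, ry, rz, hand, dx, dy, dz, rx, ry, rz, hand, ...]. A call has 1 to 10 rows; each row shifts and turns the commanded pose from where the row before left it, along the tool's axes as they then stand; what a row does not reach is not made up. A row lasts 1/10 s, in which the tool goes at most 50 mm and 8.59 degrees, less where a joint would pass 70% of its speed; a pose out of reach is approached as far as the arm can. A call with a number of a shift or a turn outside -1 to 1 is refused whole. A call with a gripper value outside its range is refused whole. The fingers move at their own pace and stop on an object; the grip force is fixed at half the most. Time passes only in rows, so rows that do not move let the fingers close. It gives the time, the measured TCP pose, the force, the opening and the grip force at its end, in the units of the state.
- readout.state(): the state, without advancing time (a new reading comes with each control period).
- eyes.camera(name): name is "side" or "top" or "wrist"; returns the picture (400x640x3 uint8, red, green, blue); there is no depth.
- eyes.camera_params(name): a dict with "K" (3x3 intrinsics, pixels), "view" (4x4, takes a point from world to camera coordinates). Camera axes: x right, y down, z forward; pixel columns grow to the right and rows downward; lengths in mm; the calibration is good to about 2 mm. A picture is of the moment at which its call begins: read the wrist's pose just before it. camera_params takes no time and is no camera call; for the wrist camera it gives the pose at the moment of the call.
- workorder.sign_off(): hands the job in; it is judged then, once.
Trained networks look in the newest picture that a camera, given by its name, has taken for a name from the list of things; names that differ only in an ending like _2 or _b are one class to them, and where a whole thing is asked for, a point or a joint stands for the part that bears it (a point fixed in the world has none). Each returns a list of dicts, best first, with "p" (0 to 1); they miss things now and then, are a little off and sometimes report something else, mostly with a low value. They report only what shows in the picture. A call takes as long as a camera call. They do not tell look-alikes from the thing itself.
- eyes.search_frame(thing, camera): "at" ([column, row] in pixels, amid what is visible of it).
- eyes.silhouettes(thing, camera): "mask" (400x640 bool, what is visible of it) and "at" ([column, row] in pixels, amid what is visible of it).
- eyes.landmark_of(thing, camera): "at" ([column, row] in pixels: a listed point, or the origin of a listed thing).
The state is a dict: "time_s": time; "joints": joint angles; "qd": joint speeds; "joint_torque": joint torques, N m; "position": TCP position; "tcp_rot": TCP orientation; "contact_force": force on the tool from outside, world axes, zero at the start; "ft_torque": the same for the moment, N m; "gripper_width": finger opening in mm; "finger_force": force on a finger pad.
Only numpy, scipy, OpenCV 4.12 (cv2) and the standard library are available. Lean on these libraries where they do the work, as an engineer would, in place of code of your own. Each camera call takes 0.05 s, during which the arm holds its last target. There are 200 camera calls.

TASK

Nudge the loose aluminium plate on the shaker with your fingertips, square up to the steel fence along the far side and to the robot's left along it, until its two holes drop over the two locating pins and it lies flat on the lower deck, flush with the loading ledge. Only push it, never pick it up or tip it, and leave the other things on the bench where they are.

Things in the scene. Friction and masses are not known exactly. Their poses are not given: they have to be found in the camera images.
- shaker: laboratory shaker base fixed to the bench: white housing 205 x 310 mm. Origin: on the bench (z=0) midway between the pins; x points away from the robot to the fence, y to the robot's left, z up (yawed up to 0.3 rad). Housing spans x -105..+100, y -190..+120 mm. Lower deck: flat, top at z=45 mm, from y=-72 mm leftwards. Panel window, keys and knob are on the robot's side
- ledge_edge (a point): point on the left edge of the raised loading ledge (shaker x=0, y=-72 mm, z=53 mm): flat top, 8 mm above the deck, from y=-183 to y=-72 mm and x=-102 to +76 mm; here it steps down to the deck
- fence (a point): point on the face of the fence (shaker x=75.7 mm, y=0, z=53 mm), a steel bar 12 mm thick along the far side from y=-183 to +57 mm, its face parallel to shaker y, its top at z=65 mm. A plate pushed at one point while askew tends to turn, or to wedge its corner on the fence: two fingertips spread along an edge square it
- plate: loose flat aluminium plate 150 (its x) x 120 (its y) x 8 mm, 0.28 to 0.5 kg, rubber pad 56 x 70 x 2 mm on its middle, two 12 mm through holes at x=-45 and +45, y=+10 mm. Origin: centre of its underside. Starts level, right part on the ledge, left part on the pin tops (underside z=53 mm), 18 to 36 mm right of home, 6 to 20 mm from the fence, turned up to 0.1 rad
- home (a point): where the plate's origin is when home (shaker x=0, y=-10, z=45 mm), plate axes then parallel to the shaker's. Against the fence it sits 0.7 mm farther in x; the holes have 2 mm play about the pins. At home the right edge clears the ledge by 2 mm and the top is level with the ledge
- pin_near (a point): centre of the bevelled top of the pin nearer the robot: 8 mm diameter, 8 mm tall on the deck, at shaker x=-45, y=0, z=53 mm
- pin_far (a point): centre of the bevelled top of the farther pin: 8 mm diameter, 8 mm tall on the deck, at shaker x=+45, y=0, z=53 mm
- hole_near (a point): centre of the plate's hole nearer the robot, at the plate's underside
- hole_far (a point): centre of the plate's farther hole, at the plate's underside
- vial: bystander: small capped amber glass jar, 26 mm across, 45 mm tall, standing on the shaker's lower deck at the left end, beyond the plate's home place. Origin: centre of its underside
- beaker: bystander: open glass beaker, 68 mm across, 90 mm tall, on the bench just left of the shaker. Origin: centre of its underside
- dish: bystander: flat clear round dish, 90 mm across, 15 mm high, on the bench on the robot's side of the shaker. Origin: centre of its underside
- tipbox: bystander: pale blue lidded box 87 x 122 x 63 mm, on the bench to the right. Origin: centre of its underside
- bottle: bystander: glass bottle with blue cap, 68 mm across, 150 mm tall, on the bench at the far left. Origin: centre of its underside
- spatula: bystander: steel spatula 190 mm long, lying on the bench at the left
- weight: bystander: small steel balance weight with a neck, 32 mm across, 48 mm tall, on the bench to the right. Origin: centre of its underside
Things that resemble listed ones, but are neither listed nor needed, are in the scene too. Leave any turquoise or yellow look-alike of the plate alone.

How it is judged (in metres and radians):
At the end, for the whole second after the job is handed in: Each hole's centre is within 3.5 mm (horizontally) of its pin, the plate's underside is down on the deck (within 1.8 mm), level within 0.025 rad and at rest (horizontal distance between hole_near and pin_near below 0.0035 m and horizontal distance between hole_far and pin_far below 0.0035 m and z of plate in the frame of shaker below 0.0468 m and angle between plate's own z axis and vertical below 0.025 rad and linear speed of plate below 0.01 m/s); the robot touches nothing.
It fails at once if the plate is lifted: its middle rises more than 12 mm above its resting height on the ledge (z of plate in the frame of shaker above 0.065 m).
It fails at once if the plate is tipped more than 0.2 rad (angle between plate's own z axis and vertical above 0.2 rad).
It fails at once if a bystander is shoved more than 25 mm (distance of any of vial, beaker, dish, tipbox, bottle, spatula, weight from where it was at the start of the episode above 0.025 m).
It fails at once if a standing bystander is tipped over (angle between any of vial, beaker, dish, tipbox, bottle, weight's own z axis and vertical above 0.5 rad).
It also fails if it takes over 61 s, if anything falls off the work surface, if the arm or the gripper's body presses on something with over 40 N, if the wrist force passes 120 N, or if a joint passes its speed limit or range.

## Working session

There is one attempt and no reset: what is moved stays moved. The work goes in short steps, Python scripts to look and compute and a tool call to move; the robot and the scene stay as the last step left them, time stands still between calls to the robot, and variables do not carry over. Pictures are saved under pics/ and viewed, at most 10 in all, crops included, and the job is handed in when it is done.

Besides the shell and the picture viewer there is one more tool, called after "Emit:" as name(argument=value, ...) on one line, values as JSON. drive_tool: Moves the arm, as the interface text tells. Its arguments: {"type":"object","properties":{"plan":{"type":"array","items":{"type":"number"}}},"required":["plan"]}

```bash
mkdir -p pics; python3 - <<'E'
from rig import readout, eyes, workorder, manip
import cv2,numpy as np
s=readout.state();print(s['time_s'],s['position'],s['tcp_rot'],s['contact_force'],s['gripper_width'],manip.tcp_to_tips)
for c in ['top','side']:
    im=eyes.camera(c);cv2.imwrite(f'pics/{c}1.png',im[:,:,::-1])
    p=eyes.camera_params(c);print(c,np.round(p['K'],1).tolist(),np.round(p['view'],3).tolist())
    for t in ['ledge_edge','fence','plate','home','pin_near','pin_far','hole_near','hole_far','shaker','vial','beaker']:
        r=eyes.landmark_of(t,c);print(t,[(np.round(d['at'],1).tolist(),round(d['p'],2)) for d in r[:3]])
E
```

```text
0.0 [ 153.16501122 -605.33765435  232.47134945] [-1.83969185e-04 -1.23475012e-01  9.92347080e-01  1.07745217e-03] [ 0.10053469 -0.31689483 -0.29221558] 87.24705187865062 11.0
top [[491.5, 0.0, 310.4], [0.0, 491.5, 202.2], [0.0, 0.0, 1.0]] [[0.021, -1.0, 0.001, -23.49], [-0.998, -0.021, -0.051, 535.056], [0.051, 0.0, -0.999, 1447.334], [0.0, 0.0, 0.0, 1.0]]
ledge_edge [([327.9, 192.9], 0.95), ([274.5, 162.4], 0.45)]
fence [([303.3, 164.5], 0.65)]
plate [([313.2, 201.6], 0.85), ([207.8, 304.0], 0.82), ([339.6, 108.8], 0.75)]
home [([304.8, 189.7], 0.69), ([304.7, 189.5], 0.52)]
pin_near [([298.5, 205.7], 0.83), ([427.7, 252.8], 0.41), ([166.5, 255.4], 0.31)]
pin_far [([307.0, 169.5], 0.97), ([306.4, 163.7], 0.68)]
hole_near [([342.4, 277.3], 0.93), ([207.4, 292.5], 0.74), ([325.2, 104.9], 0.71)]
hole_far [([312.2, 181.4], 0.95), ([375.5, 280.5], 0.85), ([217.5, 323.0], 0.84)]
shaker [([303.8, 189.3], 0.67)]
vial [([277.3, 163.9], 0.59)]
beaker [([246.5, 177.1], 0.92)]
side [[416.8, 0.0, 319.5], [0.0, 416.8, 194.3], [0.0, 0.0, 1.0]] [[-0.855, -0.518, 0.007, 451.216], [-0.261, 0.418, -0.87, 211.066], [0.448, -0.746, -0.493, 796.278], [0.0, 0.0, 0.0, 1.0]]
ledge_edge [([323.2, 193.7], 0.95), ([347.8, 157.3], 0.31)]
fence [([282.5, 196.3], 0.93)]
plate [([316.1, 199.5], 0.71), ([426.8, 221.4], 0.59), ([251.0, 181.4], 0.57)]
home [([303.7, 202.9], 0.72), ([298.6, 191.7], 0.54)]
pin_near [([317.4, 208.0], 0.65)]
pin_far []
hole_near [([238.6, 186.8], 0.87), ([411.9, 225.8], 0.79), ([329.4, 206.7], 0.74)]
hole_far [([428.6, 209.3], 0.94), ([257.1, 173.9], 0.89), ([300.5, 193.7], 0.66)]
shaker [([301.9, 220.4], 0.92), ([333.8, 261.6], 0.22)]
vial [([256.1, 213.3], 0.47), ([423.3, 182.1], 0.25)]
beaker [([247.3, 255.0], 0.93)]
```

```bash
cat > h.py <<'E'
from rig import readout, eyes, workorder, manip
import cv2,numpy as np
def P(cam):
    p=eyes.camera_params(cam);return np.array(p['K']),np.array(p['view'])
def ground(px,z,cp):
    K,V=cp;d=V[:3,:3].T@np.linalg.solve(K,[px[0],px[1],1]);o=-V[:3,:3].T@V[:3,3]
    return o+d*(z-o[2])/d[2]
def proj(X,cp):
    K,V=cp;X=np.atleast_2d(X);c=X@V[:3,:3].T+V[:3,3];u=c@K.T;return u[:,:2]/u[:,2:]
E
python3 - <<'E'
from h import *
a=cv2.imread('pics/top1.png');cv2.imwrite('pics/top1c.png',cv2.resize(a[90:270,200:440],None,fx=3.3,fy=3.3,interpolation=cv2.INTER_CUBIC)[:600,:800])
c=P('top')
for n,px,z in [('ledge',[327.9,192.9],53),('fence',[303.3,164.5],53),('home',[304.8,189.7],45),('pn',[298.5,205.7],53),('pf',[307,169.5],53),('plate',[313.2,201.6],53),('hf',[312.2,181.4],53),('vial',[277.3,163.9],45),('beaker',[246.5,177.1],0),('sh',[303.8,189.3],0)]: print(n,ground(px,z,c).round(1))
E
```

```text
ledge [561.4 -62.2  53. ]
fence [642.5  10.9  53. ]
home [569.8   5.   45. ]
pn [522.5  22.1  53. ]
pf [ 6.281e+02 -2.000e-01  5.300e+01]
plate [535.2 -20.1  53. ]
hf [593.8 -16.   53. ]
vial [643.6  86.9  45. ]
beaker [607.5 181.7   0. ]
sh [574.4   8.6   0. ]
```

View pics/top1c.png

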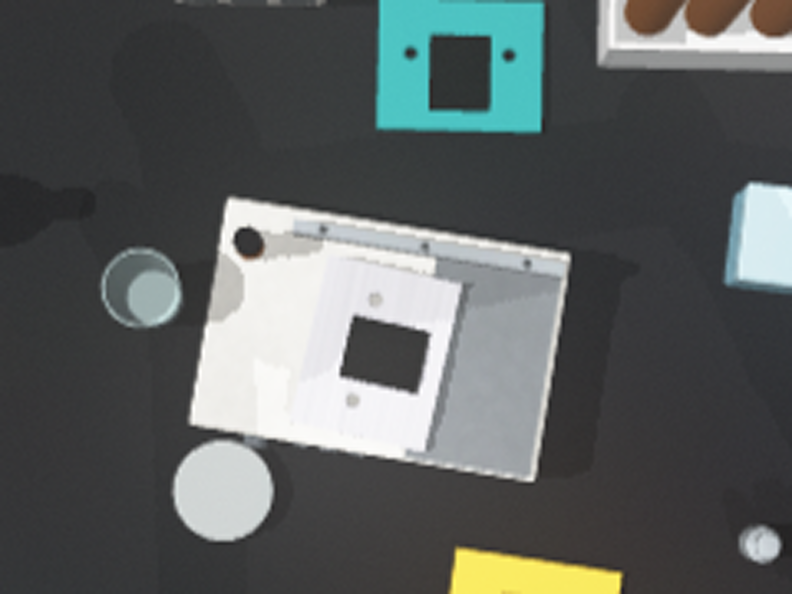

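View pics/side1.png

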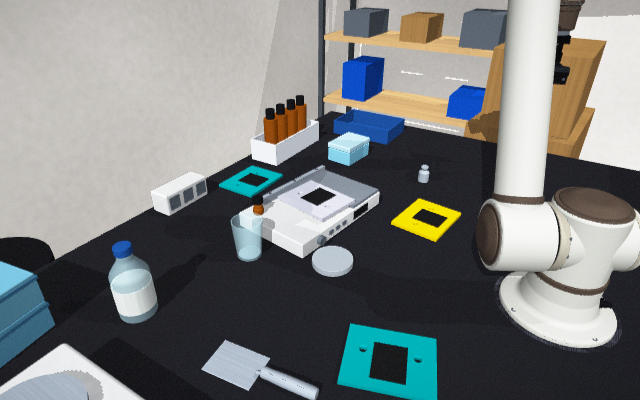

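Top view: the grey-white plate on the shaker (crop corners about (333,258), (463,283), (427,452)) lies right of home. The shaker is yawed about -0.165 rad, the vial is at the far left, and the dish is near the front-left. I'll move above it for the wrist view.

Emit:
drive_tool(plan=[-0.0433,0.0394,0,0,0,0,0.15,-0.0433,0.0394,0,0,0,0,0.15,-0.0433,0.0394,0,0,0,0,0.15,-0.0433,0.0394,0,0,0,0,0.15,-0.0433,0.0394,0,0,0,0,0.15,-0.0433,0.0394,0,0,0,0,0.15,-0.0433,0.0394,0,0,0,0,0.15,-0.0433,0.0394,0,0,0,0,0.15,-0.0433,0.0394,0,0,0,0,0.15,-0.0433,0.0394,0,0,0,0,0.15])

```text
time_s: 2.2
position: [412.6, -213.6, 234.0]
tcp_rot: [0.001, -0.124, 0.992, -0.0]
contact_force: [1.0, -1.3, -0.6]
gripper_width: 74.0
finger_force: 0.0
```

Emit:
drive_tool(plan=[-0.0433,0.0394,0,0,0,0,0.15,-0.0433,0.0394,0,0,0,0,0.15,-0.0433,0.0394,0,0,0,0,0.15,-0.0433,0.0394,0,0,0,0,0.15,-0.0433,0.0394,0,0,0,0,0.15,0,0,0,0,0,0.95,0.15,0,0,0,0,0,0.95,0.15,0,0,0,0,0,0.95,0.15,0,0,0,0,0,0.95,0.15,0,0,0,0,0,0.95,0.15])

```text
time_s: 3.2
position: [541.1, -20.0, 233.6]
tcp_rot: [0.0, 0.085, 0.996, 0.0]
contact_force: [0.0, -0.4, 0.3]
gripper_width: 73.9
finger_force: 0.0
```

```bash
python3 - <<'E'
from h import *
s=readout.state();print(s['time_s'],s['position'],s['tcp_rot'],s['joints'],s['gripper_width'])
c=P('wrist');print(c[0].round(1).tolist(),c[1].round(3).tolist())
im=eyes.camera('wrist');cv2.imwrite('pics/w1.png',im[:,:,::-1])
for t,z in dict(ledge_edge=53,fence=53,plate=53,home=45,pin_near=53,pin_far=53,hole_near=53,hole_far=53).items():
    print(t,[(np.round(d['at'],1).tolist(),round(d['p'],2),ground(d['at'],z,c).round(1)[:2].tolist()) for d in eyes.landmark_of(t,'wrist')[:2]])
E
```

```text
3.2 [541.10221609 -19.97995046 233.59576883] [3.39298997e-05 8.48705379e-02 9.96391986e-01 8.17182309e-06] [ 2.62679870e-01  2.42789892e-01 -1.97771651e-01  8.57218062e-06
 -1.13016542e+00 -2.00342537e+00] 73.92877285960819
[[295.2, 0.0, 320.1], [0.0, 295.2, 200.9], [0.0, 0.0, 1.0]] [[0.169, 0.986, -0.0, -71.661], [0.949, -0.163, 0.269, -550.235], [0.265, -0.046, -0.963, 247.019], [0.0, 0.0, 0.0, 1.0]]
ledge_edge [([21.7, 100.2], 0.19, [396.5, -319.0])]
fence [([346.7, 263.5], 0.62, [645.9, -4.5])]
plate [([318.9, 192.0], 0.63, [549.8, -23.0])]
home []
pin_near []
pin_far []
hole_near [([199.3, 9.5], 0.92, [346.2, -108.2]), ([331.1, 152.4], 0.73, [507.1, -1.8])]
hole_far [([123.0, 10.4], 0.73, [334.1, -183.0]), ([324.8, 229.7], 0.63, [597.0, -23.9])]
```

View pics/w1.png

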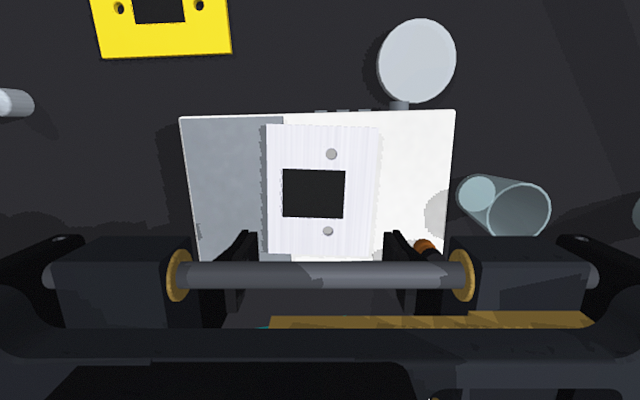

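The wrist view shows the plate clearly: near corners about (268,124) and (378,127), holes at (331,153) and (328,231). The housing's near edge runs from (180,118) to (455,110), and the ledge edge is at (284,117).

```bash
python3 - <<'E'
from h import *
from scipy.optimize import least_squares
w=P('wrist');t=P('top')
tp=lambda u,v:(200+u/3.3,90+v/3.3)
# shaker fit: known shaker points vs pixels
obs=[(w,(180,118),(-105,-190,50)),(w,(455,110),(-105,120,45)),(w,(284,117),(-102,-72,53)),
 (t,tp(228,198),(100,120,45)),(t,tp(570,255),(100,-190,50)),(t,tp(535,482),(-105,-190,50)),(t,tp(190,425),(-105,120,45)),
 (t,(307,169.5),(45,0,53)) if 0 else (t,tp(408,455),(-102,-72,53))]
def R(a):return np.array([[np.cos(a),-np.sin(a)],[np.sin(a),np.cos(a)]])
def f(p,obs):
    r=[]
    for c,px,X in obs:
        xy=R(p[2])@X[:2]+p[:2]; g=ground(px,X[2],c)[:2]; r+=list(xy-g)
    return np.array(r)
s=least_squares(f,[572,7,-.165],args=(obs,),loss='soft_l1',f_scale=3);print('shaker',s.x.round(3));print(s.fun.reshape(-1,2).round(1).tolist())
ob=[(w,(331,153.5),(-45,10,59)),(w,(327.7,231),(45,10,59)),(w,(268,124),(-75,-60,61)),(w,(378,127),(-75,60,61)),
 (t,tp(375,299),(45,10,58)),(t,tp(352,400),(-45,10,58)),(t,tp(463,283),(75,-60,61)),(t,tp(427,452),(-75,-60,61)),(t,tp(333,258),(75,60,61)),(t,tp(290,425),(-75,60,61))]
q=least_squares(f,[550,-20,-.165],args=(ob,),loss='soft_l1',f_scale=3);print('plate',q.x.round(3));print(q.fun.reshape(-1,2).round(1).tolist())
d=R(s.x[2]).T@(q.x[:2]-s.x[:2]);print('plate in shaker',d,q.x[2]-s.x[2])
for x,y,z in [(-105,-190,50),(75.7,-183,65),(75.7,57,65)]: pass
# fence face check in top picture
for y in(-183,57):print(proj([*(R(s.x[2])@[75.7,y]+s.x[:2]),65],t)*1, )
E
```

```text
shaker [ 5.70297e+02  8.65800e+00 -1.42000e-01]
[[-3.5, -5.2], [-1.3, 2.1], [-1.7, -1.7], [2.3, 1.4], [3.4, -2.4], [0.8, -1.1], [1.0, 2.1], [-0.8, 3.6]]
plate [ 5.48965e+02 -2.20050e+01 -1.99000e-01]
[[-0.6, -0.9], [-1.8, -0.6], [-1.7, -2.2], [-0.5, 0.2], [-0.7, -1.0], [-0.1, -1.4], [-0.4, 1.1], [0.6, 2.0], [3.7, 4.6], [3.4, 0.1]]
plate in shaker [-16.7877842  -33.36821149] -0.05689141498473116
[[370.51687045 173.37834274]]
[[288.21088068 159.90779777]]
```

Emit:
drive_tool(plan=[0.058,0,0,0,0,-0.29,0.15,0.0585,0,0,0,0,0,0.15,0,0,0.05,0,0,0,0.15,0,0,0.05,0,0,0,0.15,0,0,0.05,0,0,0,0.15,0,0,0.05,0,0,0,0.15,0,0,0.008,0,0,0,0.15,0,0,0,0,0,0,0.15])

```text
time_s: 4.45
position: [448.8, -6.0, 66.8]
tcp_rot: [-0.001, 0.07, 0.998, -0.001]
contact_force: [0.4, 0.6, -0.4]
gripper_width: 73.9
finger_force: 0.0
```

```bash
python3 - <<'E'
from h import *
s=readout.state();print(s['time_s'],s['position'],s['tcp_rot'],s['contact_force'])
im=eyes.camera('side');cv2.imwrite('pics/s2.png',cv2.resize(im[150:290,220:420,::-1],None,fx=4,fy=4,interpolation=cv2.INTER_CUBIC))
E
```

```text
4.45 [448.82905711  -5.96759256  66.76773936] [-1.07988645e-03  7.03323852e-02  9.97522804e-01 -6.67726695e-04] [ 0.3630027   0.56666867 -0.36242613]
```

View pics/s2.png

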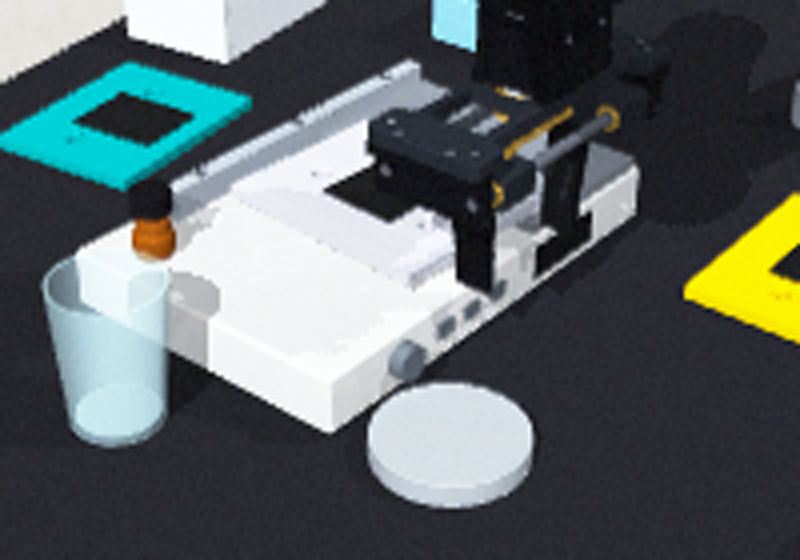

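The fingers hang at the near edge of the plate, just in front of it (about (475,270) and (560,250)), at plate height. I'll push towards the fence.

Emit:
drive_tool(plan=[-0.005,0,0,0,0,0,0.15,-0.005,0,0,0,0,0,0.15,-0.005,0,0,0,0,0,0.15,-0.005,0,0,0,0,0,0.15,-0.005,0,0,0,0,0,0.15,-0.005,0,0,0,0,0,0.15,-0.005,0,0,0,0,0,0.15,0,0,0,0,0,0,0.15])

```text
time_s: 5.3
position: [475.2, -10.5, 66.9]
tcp_rot: [-0.002, 0.071, 0.997, -0.001]
contact_force: [-4.4, -0.9, 3.8]
gripper_width: 74.1
finger_force: 2.1
```

Emit:
drive_tool(plan=[-0.0025,0,0,0,0,0,0.15,-0.0025,0,0,0,0,0,0.15])

```text
time_s: 5.5
position: [478.1, -11.0, 66.8]
tcp_rot: [-0.003, 0.072, 0.997, -0.001]
contact_force: [-8.9, 1.9, 6.4]
gripper_width: 73.5
finger_force: 4.2
```

Emit:
drive_tool(plan=[-0.002,0,0,0,0,0,0.15,0,0,0,0,0,0,0.15])

```text
time_s: 5.7
position: [478.7, -11.4, 66.7]
tcp_rot: [-0.004, 0.072, 0.997, -0.001]
contact_force: [-9.5, 0.3, 7.8]
gripper_width: 74.3
finger_force: 4.4
```

Emit:
drive_tool(plan=[-0.002,0,0,0,0,0,0.15,0,0,0,0,0,0,0.15])

```text
time_s: 5.9
position: [479.4, -11.9, 66.6]
tcp_rot: [-0.005, 0.072, 0.997, -0.001]
contact_force: [-10.2, 1.6, 9.7]
gripper_width: 74.1
finger_force: 5.2
```

Emit:
drive_tool(plan=[-0.002,0,0,0,0,0,0.15,0,0,0,0,0,0,0.15])

```text
time_s: 6.1
position: [480.0, -12.3, 66.5]
tcp_rot: [-0.006, 0.072, 0.997, -0.002]
contact_force: [-12.6, 0.7, 11.0]
gripper_width: 73.9
finger_force: 6.0
```

```bash
python3 - <<'E'
from h import *
s=readout.state();print(s['time_s'],s['position'],s['tcp_rot'],s['contact_force'],s['ft_torque'])
a=eyes.camera('top')[120:230,250:390,::-1];b=eyes.camera('side')[150:260,240:380,::-1]
cv2.imwrite('pics/c3.png',np.vstack([cv2.resize(i,(700,300) if 0 else None,fx=2.7,fy=2.7,interpolation=cv2.INTER_CUBIC) for i in (a,b)]))
E
```

```text
6.1 [480.04264392 -12.33084123  66.53523863] [-0.00584322  0.07223863  0.99736899 -0.00159335] [-12.61273156   0.69881901  11.01515341] [-0.11425308  3.48186241 -0.48521142]
```

View pics/c3.png

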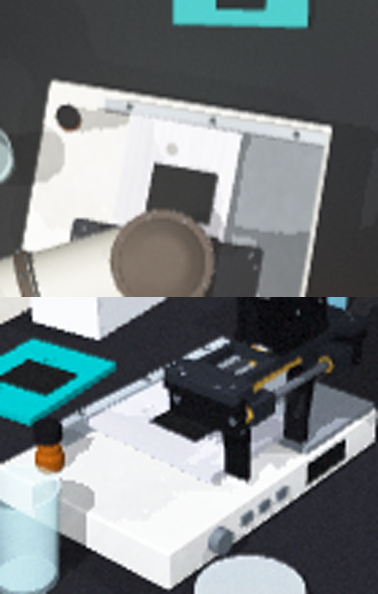

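The plate appears to lie along the fence. I'll back off, rise, turn 90° and check from above.

Emit:
drive_tool(plan=[0.01,0,0,0,0,0,0.15,0.01,0,0,0,0,0,0.15,0,0,-0.05,0,0,0,0.15,0,0,-0.05,0,0,0,0.15,0,0,-0.055,0,0,0,0.15,-0.06,0,-0.05,0,0,0,0.15,-0.063,0.005,0,0,0,0,0.15,0,0,0,0,0,-1,0.15,0,0,0,0,0,-1,0.15,0,0,0,0,0,-1,0.15])

```text
time_s: 7.2
position: [558.5, -17.0, 222.9]
tcp_rot: [0.001, -0.062, 0.998, 0.0]
contact_force: [-1.1, -0.5, -0.6]
gripper_width: 74.2
finger_force: 0.0
```

Emit:
drive_tool(plan=[0,0,0,0,0,-1,0.15,0,0,0,0,0,-1,0.15,0,0,0,0,0,-1,0.15,0,0,0,0,0,-1,0.15,0,0,0,0,0,-1,0.15,0,0,0,0,0,-1,0.15,0,0,0,0,0,-1,0.15,0,0,0,0,0,-1,0.15,0,0,0,0,0,-1,0.15,0,0,0,0,0,-1,0.15])

```text
time_s: 8.2
position: [558.2, -16.9, 223.4]
tcp_rot: [0.001, -0.478, 0.878, -0.0]
contact_force: [-0.9, -0.3, 0.2]
gripper_width: 73.8
finger_force: 0.0
```

Emit:
drive_tool(plan=[0,0,0,0,0,-1,0.15,0,0,0,0,0,-1,0.15,0,0,0,0,0,-1,0.15,0,0,0,0,0,-1,0.15,0,0,0,0,0,-1,0.15])

```text
time_s: 8.7
position: [558.2, -16.9, 223.4]
tcp_rot: [0.001, -0.657, 0.754, -0.001]
contact_force: [-0.7, 0.4, 0.1]
gripper_width: 73.9
finger_force: 0.0
```

```bash
python3 - <<'E'
from h import *
s=readout.state();print(s['time_s'],s['position'],s['tcp_rot'],s['joints'])
np.savez('cam4.npz',K=P('wrist')[0],V=P('wrist')[1])
im=eyes.camera('wrist');cv2.imwrite('pics/w4.png',im[:,:,::-1])
E
```

```text
8.7 [558.19549213 -16.87723043 223.40375611] [ 1.05943160e-03 -6.56991216e-01  7.53897194e-01 -6.63544398e-04] [ 2.60120806e-01  2.78360946e-01 -1.75494960e-01  2.85942782e-04
 -1.11445350e+00 -3.97399824e-01]
```

View pics/w4.png

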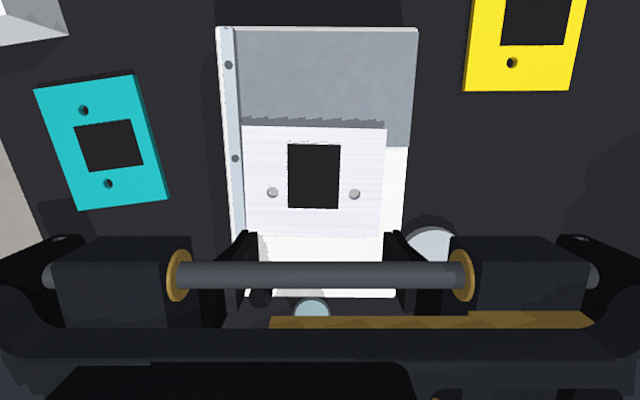

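The plate's left edge lies along the fence (cols 242–247), its holes are at (272,192) and (354,194), and its right edge is at rows 125–129. It is nearly square, and the ledge step is at (407,147).

```bash
cat > fit.py <<'E'
from h import *
from scipy.optimize import least_squares
def R(a):return np.array([[np.cos(a),-np.sin(a)],[np.sin(a),np.cos(a)]])
def fit(obs,x0):
    f=lambda p:np.concatenate([R(p[2])@X[:2]+p[:2]-ground(px,X[2],c)[:2] for c,px,X in obs])
    q=least_squares(f,x0,loss='soft_l1',f_scale=2);return q.x,q.fun.reshape(-1,2).round(1).tolist()
E
python3 - <<'E'
from fit import *
d=np.load('cam4.npz');w=(d['K'],d['V'])
q,r=fit([(w,(242,125),(75,-60,61)),(w,(386,129),(-75,-60,61)),(w,(272.3,192.3),(45,10,59)),(w,(354.5,194),(-45,10,59))],[550,-20,-.14]);print(q.round(3),r)
s,r=fit([(w,(418,29),(-105,-190,50)),(w,(408,148),(-103,-72,53))],[570,8,-.14]);print(s.round(3),r)
for s in (s,np.array([570.3,8.7,-.142])):print('rel',R(s[2]).T@(q[:2]-s[:2]),q[2]-s[2])
# fence line on top z=65, inner edge guess pixels
for px in [(236,30),(243,190)]:print(ground(px,65,w))
E
```

```text
[ 5.65575e+02 -2.25670e+01 -1.60000e-01] [[0.4, 0.8], [-0.7, 0.3], [-0.3, -0.6], [0.6, -0.5]]
[ 5.7077e+02  1.2511e+01 -1.3200e-01] [[-0.2, -1.2], [0.2, 1.2]]
rel [ -0.52716835 -35.4567789 ] -0.028027482178203916
rel [ -0.25248905 -31.62092331] -0.018188389975646452
[ 616.2555425  -180.16575413   65.        ]
[641.6569762 -27.4757801  65.       ]
```

```bash
python3 -c "
import cv2;a=cv2.imread('pics/w4.png');cv2.imwrite('pics/w4c.png',cv2.resize(a[20:250,205:430],None,fx=2.6,fy=2.6,interpolation=cv2.INTER_CUBIC))"
```

```text
(no output)
```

View pics/w4c.png

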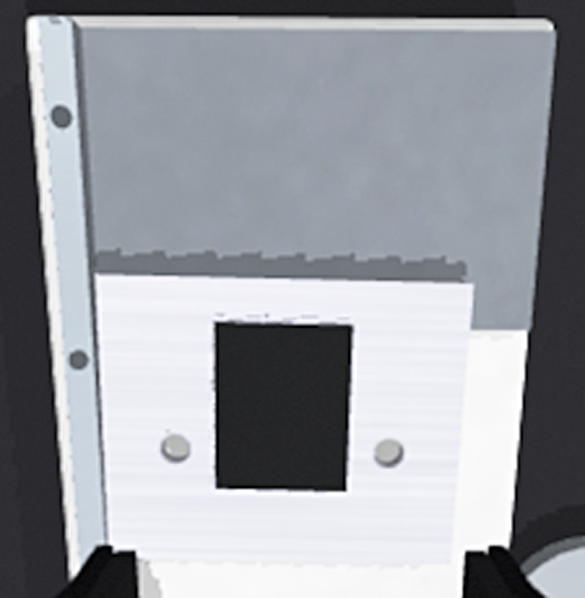

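Emit:
drive_tool(plan=[0.055,-0.01,0,0,0,0,0.15,0.055,0,0,0,0,0,0.15,0,0,0.05,0,0,0,0.15,0,0,0.05,0,0,0,0.15,0,0,0.05,0,0,0,0.15,0,0,0.045,0,0,0,0.15,0,0,0,0,0,0,0.15])

```text
time_s: 9.45
position: [554.0, -105.2, 66.1]
tcp_rot: [0.0, -0.655, 0.755, -0.001]
contact_force: [-0.2, 0.0, 0.9]
gripper_width: 74.2
finger_force: 0.0
```

Emit:
drive_tool(plan=[-0.005,0,-0.001,0,0,0,0.15,-0.005,0,0,0,0,0,0.15,-0.005,0,0,0,0,0,0.15,-0.005,0,0,0,0,0,0.15,-0.005,0,0,0,0,0,0.15,-0.005,0,0,0,0,0,0.15,0,0,0,0,0,0,0.15])

```text
time_s: 10.15
position: [556.5, -81.4, 68.3]
tcp_rot: [0.0, -0.656, 0.755, -0.0]
contact_force: [-0.3, -2.3, 1.0]
gripper_width: 73.7
finger_force: 1.0
```

```bash
python3 - <<'E'
from fit import *
a=eyes.camera('top')[120:230,250:390,::-1];b=eyes.camera('side')[150:260,240:380,::-1]
cv2.imwrite('pics/c5.png',np.hstack([cv2.resize(i,None,fx=2.8,fy=2.8,interpolation=cv2.INTER_CUBIC) for i in (a,b)]))
s=[570.5,9.5,-.14];p=np.array(readout.state()['position']);print(R(s[2]).T@(p[:2]-s[:2]))
for c in('top','wrist'):
  for t in('hole_near','hole_far','plate'):
    cp=P(c);print(c,t,[(np.round(d['at'],1).tolist(),round(d['p'],2),(R(s[2]).T@(ground(d['at'],53,cp)[:2]-s[:2])).round(1).tolist()) for d in eyes.landmark_of(t,c)[:3]])
E
```

```text
[ -1.16955288 -91.96888168]
top hole_near [([344.0, 274.3], 0.97, [-222.9, -155.0]), ([323.9, 106.7], 0.84, [248.2, -20.6]), ([206.0, 290.8], 0.6, [-332.7, 227.9])]
top hole_far [([215.2, 324.8], 0.67, [-423.4, 185.5]), ([377.1, 279.7], 0.58, [-222.8, -251.2]), ([306.3, 175.6], 0.57, [40.5, -2.4])]
top plate [([337.1, 109.4], 0.88, [246.5, -59.9]), ([361.1, 280.4], 0.69, [-232.2, -206.2]), ([208.3, 307.1], 0.63, [-377.3, 213.5])]
wrist hole_near [([354.6, 189.9], 0.84, [-20.9, -125.6]), ([507.5, 61.3], 0.81, [-98.2, -194.1]), ([110.1, 184.0], 0.75, [120.7, -129.4])]
wrist hole_far [([271.7, 195.6], 0.8, [27.4, -122.3]), ([86.4, 109.2], 0.77, [125.5, -170.7])]
wrist plate [([110.4, 147.5], 0.92, [116.4, -150.2]), ([311.0, 183.7], 0.65, [4.4, -129.4]), ([520.1, 19.6], 0.58, [-101.3, -213.3])]
```

View pics/c5.png

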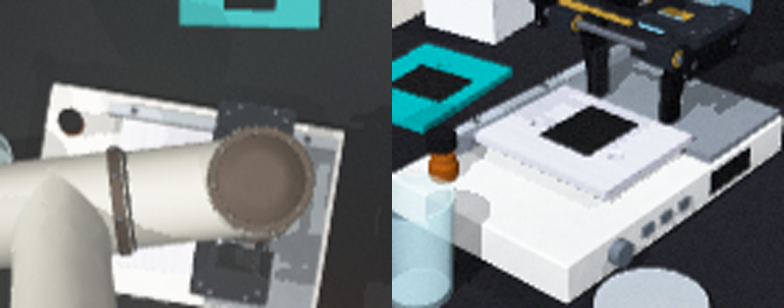

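The side view shows the fingers just at the plate's right edge, at plate height. I'll continue gently.

Emit:
drive_tool(plan=[-0.003,0,0.001,0,0,0,0.15,-0.003,0,0,0,0,0,0.15,-0.003,0,0,0,0,0,0.15,0,0,0,0,0,0,0.15])

```text
time_s: 10.95
position: [557.5, -74.6, 67.3]
tcp_rot: [0.0, -0.655, 0.755, -0.0]
contact_force: [0.8, 0.5, -0.6]
gripper_width: 73.8
finger_force: 0.0
```

Emit:
drive_tool(plan=[-0.0025,0,0,0,0,0,0.15,0,0,0,0,0,0,0.15])

```text
time_s: 11.15
position: [557.7, -72.1, 66.9]
tcp_rot: [0.0, -0.655, 0.755, 0.0]
contact_force: [-0.3, 0.3, 0.6]
gripper_width: 74.0
finger_force: 0.0
```

Emit:
drive_tool(plan=[-0.0025,0,0,0,0,0,0.15,0,0,0,0,0,0,0.15])

```text
time_s: 11.35
position: [558.1, -70.2, 67.0]
tcp_rot: [0.0, -0.656, 0.755, 0.0]
contact_force: [1.1, 0.4, 0.0]
gripper_width: 74.2
finger_force: 0.0
```

```bash
python3 - <<'E'
from fit import *
b=eyes.camera('side')[150:260,240:380,::-1]
cv2.imwrite('pics/c6.png',cv2.resize(b,None,fx=5,fy=5,interpolation=cv2.INTER_CUBIC))
s=[570.5,9.5,-.14];p=np.array(readout.state()['position']);print(R(s[2]).T@(p[:2]-s[:2]))
E
```

```text
[ -1.22222912 -80.80073146]
```

View pics/c6.png

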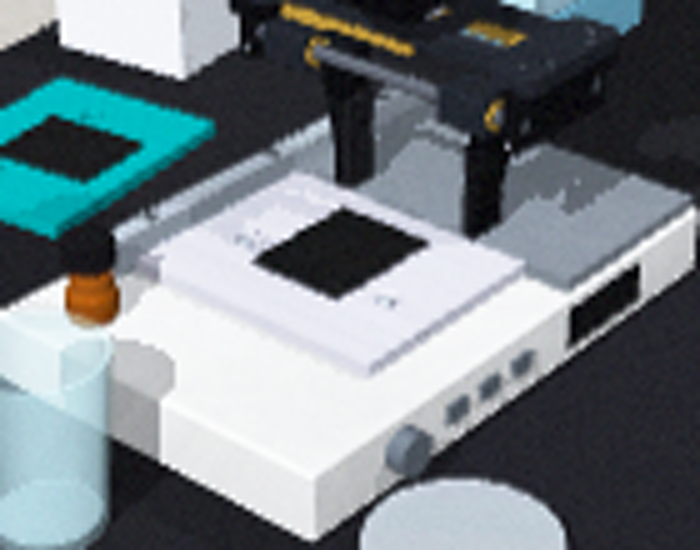

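Contact force fell to zero, so the plate seems to have dropped. I'll rise and check from above.

Emit:
drive_tool(plan=[0.008,0,0,0,0,0,0.15,0.008,0,-0.03,0,0,0,0.15,0,0,-0.05,0,0,0,0.15,0,0,-0.055,0,0,0,0.15,0,0,-0.055,0,0,0,0.15,-0.045,0,0,0,0,0,0.15,-0.045,0,0,0,0,0,0.15,0,0,0,0,0,0,0.15])

```text
time_s: 12.2
position: [566.8, -9.5, 219.6]
tcp_rot: [0.001, -0.657, 0.754, -0.0]
contact_force: [0.8, -0.6, -0.2]
gripper_width: 74.0
finger_force: 0.0
```

```bash
python3 - <<'E'
from fit import *
w=P('wrist');np.savez('cam7.npz',K=w[0],V=w[1])
im=eyes.camera('wrist')[:,:,::-1]
cv2.imwrite('pics/w7.png',im);cv2.imwrite('pics/w7c.png',cv2.resize(im[20:250,205:430],None,fx=2.6,fy=2.6,interpolation=cv2.INTER_CUBIC))
E
```

```text
(no output)
```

View pics/w7c.png

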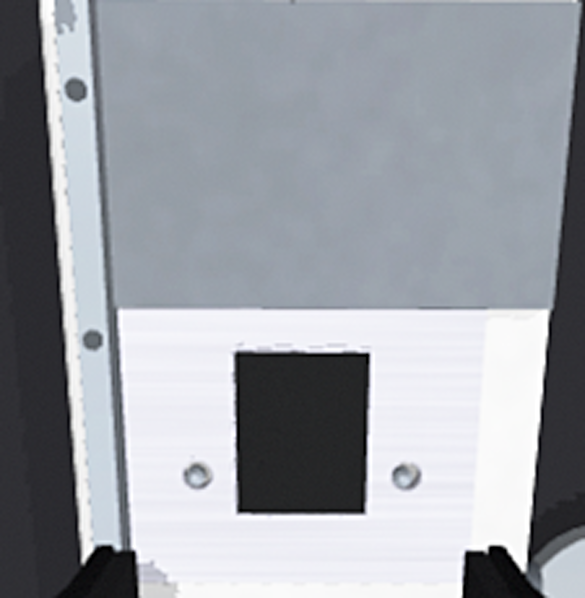

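Both pins show centred in the holes at crop (198,476) and (406,476). The plate's right edge meets the ledge with no step shadow, so it is seated, and the robot is clear.

```bash
python3 -c "
from rig import workorder;print(workorder.sign_off())"
```

```text
the job is handed in; nothing more can be done
None
```

The plate is home: the last wrist picture shows both pins centred in its holes and its edge flush with the ledge. The gripper was clear of everything, and I handed the job in at about 12 s of the 61 s; the judge's verdict was not shown.

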